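Find and mark the high spot of a cart wheel

TASK

The cart wheel on the bench spindle is out of round: turn it slowly by its crank knob against the sprung feeler, find by feel the one highest spot on its tyre (there are lower swellings too), stop with the top of that spot right at the feeler and let go of the knob. Then press the plunger on top of the gauge gently down to mark the spot and let it spring back, leaving the wheel standing there. Do not mark anywhere else, do not push on the gauge and leave the other things alone.

Things in the scene. Friction and masses are not known exactly. Their poses are not given: they have to be found in the camera images.
- spindle (a point): point on the wheel's fixed upright turning axis, 109 mm above the bench, level with the middle of the crank knob. The black tyre round it is 160 mm across and 32 mm thick, top 72 mm above the bench; hidden on it, elsewhere each time, are one high spot rising 4 mm over 0.28 rad either side and two lower swellings (1 to 1.3 mm high, 0.16 rad either side) about 2 rad before and after it
- crank_knob (a point): middle of the crank knob: upright black cylinder 24 mm across, 50 mm tall (84 to 134 mm above the bench), 55 mm from the wheel's axis. It spins freely on its own pin, so it can be carried round a level circle with the hand kept at one heading. Under it is the steel crank arm, top 82 mm above the bench
- wheel: grey-hubbed cart wheel lying flat on an upright spindle, with crank arm, knob and tyre; turns either way without end. Pushing force at the knob: about 2 N on the round part of the tyre, 8 N at most climbing to the high spot, 5 N on its top. It stays where it is let go. Origin on its axis at bench level, z up, the knob lies towards its -x. Its pose does not tell where the high spot is
- gauge: fixed gauge stand beside the tyre, 85 x 80 x 72 mm, whose round-ended feeler a 2.5 N/mm spring presses on the tyre at 56 mm height (5 N on the round part, 7 to 8.5 N on the swellings, 14 N on the high spot). The knob turns heavier going up a swelling, lighter going down. Origin on the wheel's axis at bench level; x points outward from the axis through the feeler
- marker: fixed foot of the marking plunger, on top of the gauge stand; origin and axes as the gauge. Do not press it with more than 25 N
- plunger_top (a point): centre of the top of the black plunger cap, 32 mm in diameter, 103 mm above the bench at rest, 147 mm out from the wheel's axis along the gauge's x axis. A thin steel arm with a nib reaches from it over the tyre edge, its top 85 mm above the bench
- plunger (a joint): how far the plunger is pressed, 0 up to 0.006 m fully down; springs back when let go; starts to move at about 2 N, 6 N at the bottom
- spare_wheel: bystander: small loose black wheel, 100 mm in diameter, 38 mm high, lying flat; origin under its centre
- bolt_tray: bystander: blue open tray of bolts, 150 x 110 x 50 mm; origin under its centre
- spanner: bystander: steel spanner lying flat, 190 mm long
Not all that is in view belongs to the job. Of the things like the part that bears spindle, leave any that is orange, purple or white; of the rest the smaller one is meant.

How it is judged (in metres and radians):
On the way, in this order (a step that is already met when the one before it is completed fails the run):
1. the wheel stands still, let go, with the high spot at the feeler (contact force between gauge and wheel above 12 N and angular speed of wheel below 0.05 rad/s and contact force between the fingers and wheel below 0.5 N), for 0.3 s.
2. the plunger is pressed down while the high spot is at the feeler (value of joint plunger above 0.0045 m and contact force between gauge and wheel above 12 N), for 0.1 s.
At the end, for the whole second after the job is handed in: the wheel stands still with its high spot at the feeler (feeler pressed with more than 12 N of the 14 N at the very top, about 0.13 rad either side), the plunger has been pressed at least 4.5 mm there and is up again (under 1.5 mm) (contact force between gauge and wheel above 12 N and angular speed of wheel below 0.05 rad/s and value of joint plunger below 0.0015 m); the robot touches nothing.
It fails at once if the marking plunger is pressed while the high spot is not at the feeler (value of joint plunger above 0.003 m and contact force between gauge and wheel below 11.5 N).
It fails at once if the plunger or its foot is pressed with more than 25 N (contact force between anything else and marker above 25 N).
It fails at once if the wheel is spun fast (over 4 rad/s) (angular speed of wheel above 4 rad/s).
It fails at once if the robot pushes on the gauge or feeler (contact force between any of the fingers, the arm and gauge above 3 N).
It fails at once if a bystander is moved (distance of any of spare_wheel, bolt_tray, spanner from where it was at the start of the episode above 0.03 m).
It also fails if it takes over 72 s, if anything falls off the work surface, if the arm or the gripper's body presses on something with over 40 N, if the wrist force passes 120 N, or if a joint passes its speed limit or range.

ROBOT

A 6-joint arm with a two-finger parallel gripper is mounted at the origin on the work surface. World frame = base frame: x ahead of the robot, y to its left, z up, the work surface at z = 0. Lengths are in mm, angles in rad, forces in N, time in s.
With the tool pointing down it reaches from about 350 to 775 mm from the base axis. Payload 7.3 kg.
Tool frame: the origin (TCP) lies on the centre line of the jaws, within the pads' length; the fingertips stand bot.tip_reach ahead of it and the grasp point (between the pads) lies 6 mm ahead of it (bot.tip_reach is the distance from the TCP to the fingertips, in mm); z points along the fingers, y is the direction in which the jaws open and shut (so a half turn about z gives the same grasp; the last joint's range is limited). The gripper opens to 92 mm and grips with 3 to 60 N. Pads are 19 mm wide; open, the fingers measure 130 mm over their backs; the gripper's body (75 mm by 190 mm) begins 47 mm behind the grasp point.
Start: joints at [-1.367, 0.342, 1.524, -0, 1.275, -0.146], TCP at [179.945, -493.216, 251.741] pointing down, gripper open.
Joint ranges: [-2.53, 2.53], [-0.77, 2.02], [0.04, 2.7], [-1, 4.14], [0.28, 2.66], [-3.11, 3.11]. Speed limits (rad/s): [2.57, 2.57, 3.14, 3.14, 3.14, 3.14].

INTERFACE

Orientations are given as [roll, pitch, yaw] about the fixed x, y, z axes, in that order (R = Rz(yaw) Ry(pitch) Rx(roll)).
In Python, from plant import bot gives the robot as it stands.
- The arm moves only by the tool step_arm, never from a script. Its argument "deltas" is a list of rows, each a list of 6 numbers: the shift along the tool's x, y, z in mm, then the turn, a rotation vector about the tool's x, y, z in rad. A call has 1 to 5 rows; each row is the pose to reach, as a shift and turn from the pose commanded when the call began, along the tool's axes at that moment; what a row does not reach only later rows make up. A row lasts 1/12 s, in which the tool goes at most 41.7 mm and 7.16 degrees, less where a joint would pass 70% of its speed; a pose out of reach is approached as far as the arm can. A call with a gripper value outside its range is refused whole. "fingers" is the finger opening in mm, from 0 to 91.8, set as the call begins (left out, the last holds). The fingers move at their own pace and stop on an object; the grip force is fixed at half the most. Time passes only in rows, so rows that repeat a pose let the fingers close. It gives the time, the measured TCP pose, the force and the opening at its end, in the units of the state.
- bot.get_obs(): the state, without advancing time (a new reading comes with each control period).
- bot.capture(name): name is "scene" or "side" or "wrist"; returns a dict with "color" (480x640x3 uint8, red, green, blue), "fx", "fy", "cx", "cy" (pixels), "R" (3x3) and "t" (3): a world point X has camera coordinates R X + t. Camera axes: x right, y down, z forward; pixel columns grow to the right and rows downward; lengths in mm; the calibration is good to about 2 mm. A picture is of the moment at which its call begins. There is no depth.
- bot.close_job(): hands the job in, once; it reports no verdict.
Trained networks look in a picture, given as the dict that the camera call returned (one of the last four; its "shot" number tells which), for a name from the list of things; names that differ only in an ending like _2 or _b are one class to them, and where a whole thing is asked for, a point or a joint stands for the part that bears it (a point fixed in the world has none). Each returns a list of dicts, best first, with "p" (0 to 1); they miss things now and then, are a little off and sometimes report something else, mostly with a low value. They report only what shows in the picture. A call takes as long as a camera call. They do not tell look-alikes from the thing itself.
- bot.boxes_of(query, picture): "rect" ([centre column, centre row, width, height] in pixels, round what is visible of it).
The state is a dict: "time": time; "joint_positions": joint angles; "dq": joint speeds; "tau": joint torques, N m; "tool_pos": TCP position; "tcp_rot": TCP orientation; "contact_force": force on the tool from outside, world axes, zero at the start; "moment": the same for the moment, N m; "grip_width": finger opening in mm.
Only numpy, scipy, OpenCV 4.12 (cv2) and the standard library are available. Lean on these libraries where they do the work, as an engineer would, in place of code of your own. Each camera call takes 0.05 s, during which the arm holds its last target. There are 200 camera calls.

## Working session

There is one attempt and no reset: what is moved stays moved. The work goes in short steps, Python scripts to look and compute and a tool call to move; the robot and the scene stay as the last step left them, time stands still between calls to the robot, and variables do not carry over. Pictures are saved under pics/ and viewed, about 8 in all and at most 12, crops included, and the job is handed in when it is done.

Besides the shell and the picture viewer there is one more tool, called after "Emit:" by a JSON object that holds its "fn" and its "kwargs", one argument or row to a line. step_arm: Moves the arm, as the interface text tells. Its arguments: {"type":"object","properties":{"deltas":{"type":"array"},"fingers":{"type":"number"}},"required":["deltas"]}

```bash
mkdir -p pics; ls; cat > h.py <<'E'
from plant import bot
import numpy as np, cv2
def ray(p,uv):
    d=np.array([(uv[0]-p["cx"])/p["fx"],(uv[1]-p["cy"])/p["fy"],1.0]); R=np.array(p["R"]); t=np.array(p["t"])
    return -R.T@t, R.T@d
def atz(p,uv,z):
    c,d=ray(p,uv); return c+d*(z-c[2])/d[2]
def px(p,X):
    c=np.array(p["R"])@np.array(X,float)+np.array(p["t"]); return np.array([p["fx"]*c[0]/c[2]+p["cx"],p["fy"]*c[1]/c[2]+p["cy"]])
def save(p,n): cv2.imwrite("pics/"+n+".png",p["color"][:,:,::-1])
E
python3 - <<'E'
from h import *
print(bot.get_obs(), bot.tip_reach)
for n in ["scene","side"]:
    p=bot.capture(n); save(p,n+"0"); c,_=ray(p,(0,0)); print(n,c.round())
    for q in ["wheel","crank_knob","gauge","plunger_top","plunger","spare_wheel","bolt_tray","spanner"]:
        for b in bot.boxes_of(q,p)[:3]: print(q,round(b["p"],2),np.round(b["rect"]))
E
```

```text
pics
{'time': 0.0, 'joint_positions': array([-1.36702474e+00,  3.42727553e-01,  1.52497934e+00, -3.37122009e-05,
        1.27543264e+00, -1.45981910e-01]), 'dq': array([-0.00166026, -0.00071255,  0.00030145, -0.00166964,  0.00099157,
        0.00146338]), 'tau': array([-4.17937583e-03, -4.31251431e+01, -2.44222945e+01,  7.14008510e-02,
        5.59939002e-02, -9.72220278e-05]), 'tool_pos': array([ 179.84624186, -492.8474132 ,  251.05559222]), 'tcp_rot': array([-3.14005754e+00, -1.93120802e-04,  3.49763191e-01]), 'contact_force': array([-0.09135828,  1.18493473,  0.08909297]), 'moment': array([0.02868842, 0.00774946, 0.02302415]), 'grip_width': 91.51479709276418} 25.0
scene [1647. -482.  925.]
wheel 0.88 [280. 329. 106. 105.]
wheel 0.7 [303. 254.  68.  58.]
wheel 0.65 [384. 224.  62.  54.]
crank_knob 0.79 [254. 293.  15.  35.]
crank_knob 0.68 [180. 193.  13.  23.]
crank_knob 0.59 [405. 251.  18.  23.]
gauge 0.84 [342. 297.  52.  48.]
plunger_top 0.69 [335. 271.  31.  18.]
plunger 0.56 [334. 272.  27.  18.]
spare_wheel 0.88 [416. 206.  36.  25.]
bolt_tray 0.68 [470. 247.  79.  57.]
spanner 0.68 [341. 301.  53.  54.]
spanner 0.66 [161. 303.  73.  21.]
spanner 0.58 [468. 248.  79.  52.]
side [-32. 899. 720.]
wheel 0.84 [212. 257.  79.  62.]
wheel 0.73 [288. 170.  87.  59.]
wheel 0.72 [441. 209.  38.  51.]
crank_knob 0.75 [367. 210.  15.  26.]
crank_knob 0.58 [313. 152.  16.  25.]
crank_knob 0.54 [316. 277.  17.  29.]
gauge 0.81 [282. 235.  44.  38.]
plunger_top 0.48 [292. 206.  31.  14.]
plunger 0.6 [292. 209.  39.  20.]
spare_wheel 0.69 [294. 395.  66.  53.]
spanner 0.51 [410. 196.  45.   9.]
```

View pics/scene0.png

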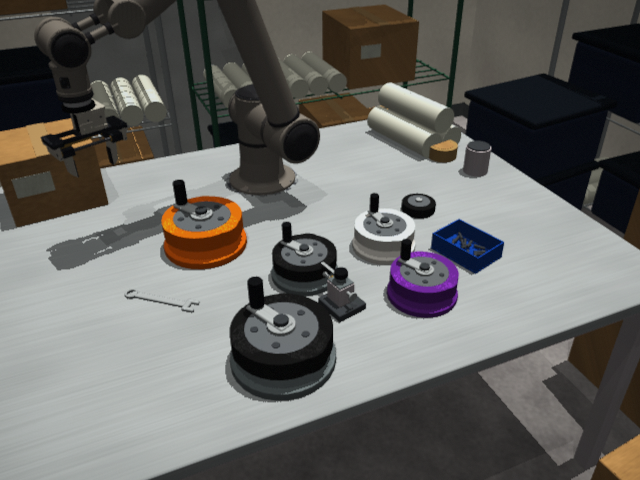

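View pics/side0.png

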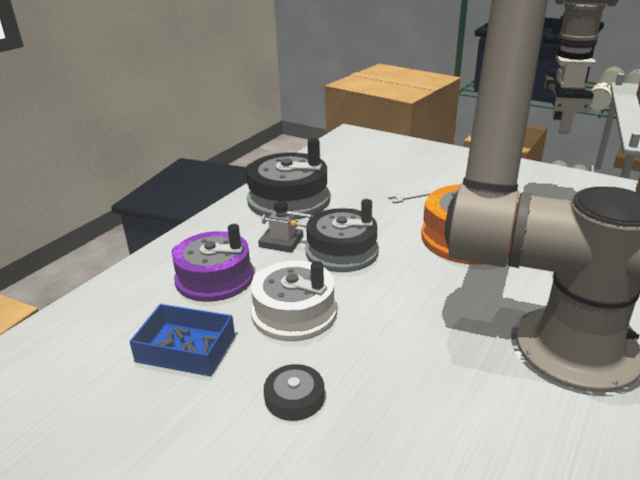

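Both pictures show the target: the smaller black wheel, with its hub at scene (305,248) and side (342,221). Its knob is at scene (287,234) and side (367,210), and the gauge cap at scene (341,271) and side (281,207). The orange, white and purple wheels and the larger black one are decoys.

```bash
python3 - <<'E'
from h import *
S=bot.capture("scene");D=bot.capture("side")
def tri(a,b):
    A=[];B=[]
    for p,uv in((S,a),(D,b)):
        c,d=ray(p,uv);d/=np.linalg.norm(d);M=np.eye(3)-np.outer(d,d);A.append(M);B.append(M@c)
    return np.linalg.solve(sum(A),sum(B))
for n,a,b in[("knob",(287,233),(367,211)),("hub",(305,248),(342,221)),("cap",(341,271),(281,207))]: print(n,tri(a,b).round(1))
for nm,p,(x0,y0,x1,y1) in [("s",S,(240,200,400,330)),("d",D,(240,180,400,280))]:
    c=cv2.resize(p["color"][y0:y1,x0:x1],None,fx=4 if 1 else 0,fy=4,interpolation=cv2.INTER_CUBIC); cv2.imwrite(f"pics/c{nm}.png",c[:,:,::-1])
a=cv2.imread("pics/cs.png");b=cv2.imread("pics/cd.png")
cv2.imwrite("pics/both.png",cv2.resize(np.vstack([a,b]),None,fx=.65,fy=.65))
E
```

```text
knob [481.4 -88.8 105.4]
hub [528.4 -59.6  81.3]
cap [668.7 -25.   96.7]
```

View pics/both.png

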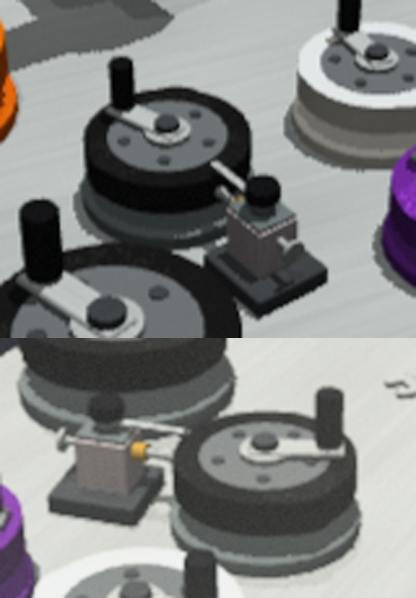

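```bash
python3 - <<'E'
from h import *
S=bot.capture("scene");D=bot.capture("side")
def tri(a,b):
    A=[];B=[]
    for p,uv in((S,a),(D,b)):
        c,d=ray(p,uv);d/=np.linalg.norm(d);M=np.eye(3)-np.outer(d,d);A.append(M);B.append(M@c)
    return np.linalg.solve(sum(A),sum(B))
for n,a,b in[("bigknobtop",(256,281),(314,142)),("bighub",(281,321),(286,162)),("whiteknobtop",(375,196),(318,264)),("purpknobtop",(406,242),(234,228)),("knobtop",(287,224),(367,202)),("knobbot",(288,243),(366,220)),("hubtop",(304,246),(342,218)),("captop",(341,269),(281,204))]: print(n,tri(a,b).round(1))
c=np.array([528.5,-60])
for z,r in((109,0),(72,80)):
  for p in(S,D): print(z,[px(p,[c[0]+r*np.cos(t),c[1]+r*np.sin(t),z]).round(1).tolist() for t in(0,1.57,3.14,4.71)])
E
```

```text
bigknobtop [ 714.1 -239.1  170.2]
bighub [ 785.8 -213.   110.2]
whiteknobtop [444.8 174.1 130.2]
purpknobtop [665.3 144.2 128.2]
knobtop [479.9 -86.4 130. ]
knobbot [485.7 -90.3  79.4]
hubtop [529.1 -61.8  88.1]
captop [669.5 -26.  103.6]
109 [[304.0, 238.4], [304.0, 238.4], [304.0, 238.4], [304.0, 238.4]]
109 [[341.3, 210.5], [341.3, 210.5], [341.3, 210.5], [341.3, 210.5]]
72 [[316.8, 268.7], [333.9, 243.3], [292.9, 234.2], [273.8, 258.5]]
72 [[311.5, 216.3], [322.6, 241.2], [373.0, 234.1], [358.6, 210.1]]
```

Emit:
{"fn": "step_arm", "kwargs": {
  "deltas": [
    [28,-18,0,0,0,0.07],
    [56,-37,0,0,0,0.14],
    [84,-55,0,0,0,0.21],
    [112,-74,0,0,0,0.28],
    [140,-92,0,0,0,0.35]
  ],
  "fingers": 60
}}

```text
time: 1.52
tool_pos: [280.5, -357.4, 251.8]
tcp_rot: [3.141, -0.0, -0.004]
contact_force: [0.6, -1.0, -0.2]
grip_width: 63.2
```

Emit:
{"fn": "step_arm", "kwargs": {
  "deltas": [
    [20,-27,0,0,0,0],
    [40,-54,0,0,0,0],
    [60,-81,0,0,0,0],
    [80,-108,0,0,0,0],
    [100,-135,0,0,0,0]
  ]
}}

```text
time: 1.93
tool_pos: [380.7, -222.4, 251.9]
tcp_rot: [3.141, -0.0, -0.0]
contact_force: [0.5, -0.8, 0.6]
grip_width: 59.9
```

Emit:
{"fn": "step_arm", "kwargs": {
  "deltas": [
    [20,-27,0,0,0,0],
    [40,-54,0,0,0,0],
    [60,-81,0,0,0,0],
    [80,-108,0,0,0,0],
    [100,-135,0,0,0,0]
  ]
}}

```text
time: 2.35
tool_pos: [480.8, -87.3, 251.9]
tcp_rot: [3.141, -0.0, -0.0]
contact_force: [0.5, -1.9, 0.3]
grip_width: 60.1
```

Emit:
{"fn": "step_arm", "kwargs": {
  "deltas": [
    [0,0,0,0,0,0],
    [0,0,0,0,0,0],
    [0,0,0,0,0,0]
  ]
}}

```text
time: 2.6
tool_pos: [479.7, -89.0, 251.5]
tcp_rot: [3.141, 0.001, 0.001]
contact_force: [0.4, -0.1, -0.0]
grip_width: 60.1
```

```bash
python3 - <<'E'
from h import *
o=bot.get_obs(); print(o["tool_pos"],o["tcp_rot"],o["contact_force"])
W=bot.capture("wrist"); save(W,"w1"); print(ray(W,(0,0))[0])
for n,X in dict(hub=(528.6,-61,86),knobtop=(481.5,-88.5,134),cap=(669,-25.5,103)).items(): print(n,px(W,X).round())
for q in["crank_knob","plunger_top","wheel"]:
  for b in bot.boxes_of(q,W)[:2]: print(q,round(b["p"],2),np.round(b["rect"]))
E
```

```text
[479.69681923 -88.96866145 251.52869273] [3.14126550e+00 6.48299619e-04 5.07168431e-04] [ 0.43429533 -0.1247047  -0.04426399]
[562.6439035  -87.88462793 384.70464765]
hub [288. 165.]
knobtop [322. 240.]
cap [223. -57.]
crank_knob 0.94 [ 15. 269.  31.  40.]
crank_knob 0.71 [322. 230.  33.  48.]
plunger_top 0.66 [256.  32.  26.  64.]
wheel 0.82 [469. 352. 170. 121.]
wheel 0.75 [34. 12. 69. 21.]
```

View pics/w1.png

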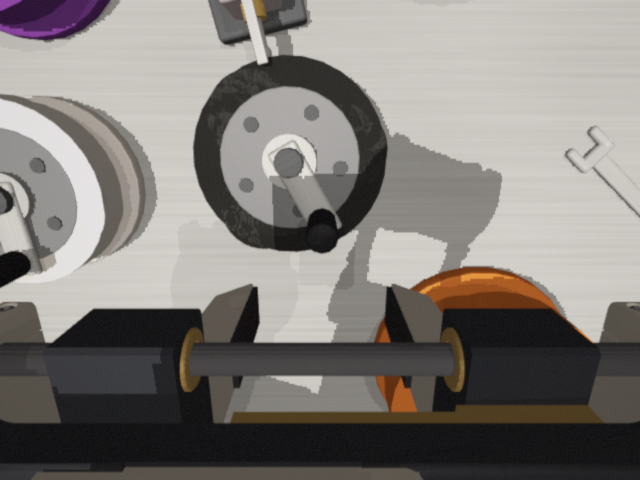

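The wrist view has the knob top at (322,239), where I predicted (322,240). The nib arm comes in at (263,60). I'm going down over the knob.

Emit:
{"fn": "step_arm", "kwargs": {
  "deltas": [
    [1,0,27,0,0,0],
    [2,0,54,0,0,0],
    [2,0,81,0,0,0],
    [2,0,108,0,0,0],
    [2,0,135,0,0,0]
  ]
}}

```text
time: 3.22
tool_pos: [481.7, -89.7, 115.9]
tcp_rot: [3.141, -0.001, -0.002]
contact_force: [1.0, 0.5, -1.0]
grip_width: 60.6
```

Emit:
{"fn": "step_arm", "kwargs": {
  "deltas": [
    [0,0,0,0,0,0],
    [0,0,0,0,0,0],
    [0,0,0,0,0,0]
  ],
  "fingers": 34
}}

```text
time: 3.47
tool_pos: [482.7, -89.6, 118.1]
tcp_rot: [3.141, -0.002, -0.001]
contact_force: [0.0, 0.1, 1.5]
grip_width: 44.4
```

Emit:
{"fn": "step_arm", "kwargs": {
  "deltas": [
    [0,0,0,0,0,0],
    [0,0,0,0,0,0],
    [0,0,0,0,0,0],
    [0,0,0,0,0,0]
  ],
  "fingers": 23
}}

```text
time: 3.8
tool_pos: [482.4, -88.9, 117.6]
tcp_rot: [3.141, -0.002, -0.0]
contact_force: [-0.0, 0.4, 4.5]
grip_width: 23.5
```

```bash
python3 - <<'E'
from h import *
W=bot.capture("wrist"); print(W["fx"])
for X in [(528.6,-61,72),(528.6,-61,109)]: print(px(W,X))
E
```

```text
370.99835026084867
[266.53938295 198.78025695]
[253.31226623 217.62016608]
```

```bash
cat > arc.py <<'E'
import numpy as np,sys,json
def rows(c,th0,step,n,calls,r=55):
    P=lambda k:np.round(np.array(c)+r*np.array([np.cos(th0+k*step),np.sin(th0+k*step)]),1)
    for j in range(calls):
        a=P(j*n); print(round(np.degrees(th0+(j+1)*n*step),1),json.dumps([[round(P(j*n+i)[0]-a[0],1),round(a[1]-P(j*n+i)[1],1),0,0,0,0] for i in range(1,n+1)]))
E
python3 -c "
from arc import *
rows((529.4,-60.4),np.radians(211.2),0.045,4,35)"
```

```text
221.5 [[1.3, 2.1, 0, 0, 0, 0], [2.7, 4.1, 0, 0, 0, 0], [4.2, 6.1, 0, 0, 0, 0], [5.8, 8.0, 0, 0, 0, 0]]
231.8 [[1.7, 1.8, 0, 0, 0, 0], [3.5, 3.5, 0, 0, 0, 0], [5.3, 5.2, 0, 0, 0, 0], [7.2, 6.7, 0, 0, 0, 0]]
242.1 [[2.0, 1.5, 0, 0, 0, 0], [4.0, 2.9, 0, 0, 0, 0], [6.1, 4.2, 0, 0, 0, 0], [8.3, 5.4, 0, 0, 0, 0]]
252.5 [[2.2, 1.1, 0, 0, 0, 0], [4.5, 2.1, 0, 0, 0, 0], [6.8, 3.0, 0, 0, 0, 0], [9.1, 3.8, 0, 0, 0, 0]]
262.8 [[2.4, 0.7, 0, 0, 0, 0], [4.8, 1.3, 0, 0, 0, 0], [7.2, 1.8, 0, 0, 0, 0], [9.7, 2.2, 0, 0, 0, 0]]
273.1 [[2.4, 0.2, 0, 0, 0, 0], [4.9, 0.4, 0, 0, 0, 0], [7.4, 0.4, 0, 0, 0, 0], [9.9, 0.3, 0, 0, 0, 0]]
283.4 [[2.4, -0.2, 0, 0, 0, 0], [4.9, -0.5, 0, 0, 0, 0], [7.3, -0.9, 0, 0, 0, 0], [9.7, -1.4, 0, 0, 0, 0]]
293.7 [[2.4, -0.6, 0, 0, 0, 0], [4.8, -1.4, 0, 0, 0, 0], [7.1, -2.2, 0, 0, 0, 0], [9.4, -3.1, 0, 0, 0, 0]]
304.0 [[2.3, -1.1, 0, 0, 0, 0], [4.4, -2.2, 0, 0, 0, 0], [6.6, -3.5, 0, 0, 0, 0], [8.7, -4.8, 0, 0, 0, 0]]
314.3 [[2.0, -1.4, 0, 0, 0, 0], [3.9, -3.0, 0, 0, 0, 0], [5.8, -4.6, 0, 0, 0, 0], [7.6, -6.3, 0, 0, 0, 0]]
324.6 [[1.8, -1.7, 0, 0, 0, 0], [3.4, -3.6, 0, 0, 0, 0
[... 1941 characters left out ...]
0, 4.0, 0, 0, 0, 0], [-4.4, 6.0, 0, 0, 0, 0], [-5.7, 8.1, 0, 0, 0, 0]]
520.6 [[-1.1, 2.2, 0, 0, 0, 0], [-2.2, 4.4, 0, 0, 0, 0], [-3.2, 6.7, 0, 0, 0, 0], [-4.1, 9.0, 0, 0, 0, 0]]
530.9 [[-0.7, 2.4, 0, 0, 0, 0], [-1.4, 4.8, 0, 0, 0, 0], [-2.0, 7.2, 0, 0, 0, 0], [-2.4, 9.6, 0, 0, 0, 0]]
541.2 [[-0.3, 2.5, 0, 0, 0, 0], [-0.6, 4.9, 0, 0, 0, 0], [-0.7, 7.4, 0, 0, 0, 0], [-0.7, 9.9, 0, 0, 0, 0]]
551.5 [[0.1, 2.4, 0, 0, 0, 0], [0.3, 4.9, 0, 0, 0, 0], [0.7, 7.4, 0, 0, 0, 0], [1.1, 9.8, 0, 0, 0, 0]]
561.9 [[0.6, 2.4, 0, 0, 0, 0], [1.2, 4.8, 0, 0, 0, 0], [2.0, 7.2, 0, 0, 0, 0], [2.9, 9.5, 0, 0, 0, 0]]
572.2 [[0.9, 2.2, 0, 0, 0, 0], [2.0, 4.5, 0, 0, 0, 0], [3.2, 6.7, 0, 0, 0, 0], [4.4, 8.8, 0, 0, 0, 0]]
```

Emit:
{"fn": "step_arm", "kwargs": {
  "deltas": [
    [1.3,2.1,0,0,0,0],
    [2.7,4.1,0,0,0,0],
    [4.2,6.1,0,0,0,0],
    [5.8,8.0,0,0,0,0]
  ]
}}

```text
time: 4.18
tool_pos: [487.5, -96.5, 117.6]
tcp_rot: [-3.141, 0.0, 0.0]
contact_force: [-4.5, 1.5, 9.0]
grip_width: 23.2
```

Emit:
{"fn": "step_arm", "kwargs": {
  "deltas": [
    [1.7,1.8,0,0,0,0],
    [3.5,3.5,0,0,0,0],
    [5.3,5.2,0,0,0,0],
    [7.2,6.7,0,0,0,0]
  ]
}}

```text
time: 4.52
tool_pos: [494.4, -103.6, 117.6]
tcp_rot: [3.141, 0.001, 0.0]
contact_force: [-5.8, 0.4, 10.2]
grip_width: 23.8
```

Emit:
{"fn": "step_arm", "kwargs": {
  "deltas": [
    [2.0,1.5,0,0,0,0],
    [4.0,2.9,0,0,0,0],
    [6.1,4.2,0,0,0,0],
    [8.3,5.4,0,0,0,0]
  ]
}}

```text
time: 4.85
tool_pos: [502.5, -109.4, 117.6]
tcp_rot: [3.141, 0.002, 0.0]
contact_force: [-6.6, -1.9, 9.5]
grip_width: 23.6
```

Emit:
{"fn": "step_arm", "kwargs": {
  "deltas": [
    [2.2,1.1,0,0,0,0],
    [4.5,2.1,0,0,0,0],
    [6.8,3.0,0,0,0,0],
    [9.1,3.8,0,0,0,0]
  ]
}}

```text
time: 5.18
tool_pos: [511.7, -113.7, 117.6]
tcp_rot: [3.14, 0.001, 0.0]
contact_force: [-6.0, -4.0, 9.1]
grip_width: 23.4
```

Emit:
{"fn": "step_arm", "kwargs": {
  "deltas": [
    [2.4,1.0,0,0,0,0],
    [4.8,1.9,0,0,0,0],
    [7.2,2.7,0,0,0,0],
    [9.7,3.4,0,0,0,0]
  ]
}}

```text
time: 5.52
tool_pos: [521.7, -116.5, 117.6]
tcp_rot: [3.141, 0.001, -0.0]
contact_force: [-4.2, -0.6, 8.5]
grip_width: 23.5
```

Emit:
{"fn": "step_arm", "kwargs": {
  "deltas": [
    [2.4,0.2,0,0,0,0],
    [4.9,0.4,0,0,0,0],
    [7.4,0.4,0,0,0,0],
    [9.9,0.3,0,0,0,0]
  ]
}}

```text
time: 5.85
tool_pos: [531.7, -117.2, 117.6]
tcp_rot: [3.14, 0.0, 0.0]
contact_force: [-4.5, -3.6, 7.1]
grip_width: 23.3
```

Emit:
{"fn": "step_arm", "kwargs": {
  "deltas": [
    [2.4,-0.2,0,0,0,0],
    [4.9,-0.5,0,0,0,0],
    [7.3,-0.9,0,0,0,0],
    [9.7,-1.4,0,0,0,0]
  ]
}}

```text
time: 6.18
tool_pos: [541.6, -116.1, 117.6]
tcp_rot: [3.14, -0.0, 0.0]
contact_force: [-4.4, -3.6, 5.9]
grip_width: 23.5
```

Emit:
{"fn": "step_arm", "kwargs": {
  "deltas": [
    [2.4,-0.6,0,0,0,0],
    [4.8,-1.4,0,0,0,0],
    [7.1,-2.2,0,0,0,0],
    [9.4,-3.1,0,0,0,0]
  ]
}}

```text
time: 6.52
tool_pos: [551.2, -113.2, 117.6]
tcp_rot: [3.139, -0.0, -0.0]
contact_force: [-3.2, -5.4, 6.1]
grip_width: 23.6
```

Emit:
{"fn": "step_arm", "kwargs": {
  "deltas": [
    [2.3,-1.1,0,0,0,0],
    [4.4,-2.2,0,0,0,0],
    [6.6,-3.5,0,0,0,0],
    [8.7,-4.8,0,0,0,0]
  ]
}}

```text
time: 6.85
tool_pos: [559.7, -108.9, 117.6]
tcp_rot: [3.139, -0.0, -0.0]
contact_force: [-2.9, -7.2, 6.2]
grip_width: 23.5
```

Emit:
{"fn": "step_arm", "kwargs": {
  "deltas": [
    [2.0,-1.4,0,0,0,0],
    [3.9,-3.0,0,0,0,0],
    [5.8,-4.6,0,0,0,0],
    [7.6,-6.3,0,0,0,0]
  ]
}}

```text
time: 7.18
tool_pos: [568.1, -102.4, 117.7]
tcp_rot: [3.139, -0.002, -0.0]
contact_force: [-1.1, -6.0, 3.3]
grip_width: 23.8
```

Emit:
{"fn": "step_arm", "kwargs": {
  "deltas": [
    [1.8,-1.7,0,0,0,0],
    [3.4,-3.6,0,0,0,0],
    [5.0,-5.5,0,0,0,0],
    [6.5,-7.5,0,0,0,0]
  ]
}}

```text
time: 7.52
tool_pos: [574.8, -94.9, 117.7]
tcp_rot: [3.139, -0.002, -0.0]
contact_force: [0.7, -5.6, 3.3]
grip_width: 23.1
```

Emit:
{"fn": "step_arm", "kwargs": {
  "deltas": [
    [1.3,-2.0,0,0,0,0],
    [2.6,-4.1,0,0,0,0],
    [3.8,-6.3,0,0,0,0],
    [4.9,-8.5,0,0,0,0]
  ]
}}

```text
time: 7.85
tool_pos: [579.9, -86.3, 117.7]
tcp_rot: [3.139, -0.003, -0.0]
contact_force: [1.0, -5.2, 2.3]
grip_width: 23.4
```

Emit:
{"fn": "step_arm", "kwargs": {
  "deltas": [
    [1.0,-2.3,0,0,0,0],
    [1.9,-4.6,0,0,0,0],
    [2.7,-6.9,0,0,0,0],
    [3.4,-9.3,0,0,0,0]
  ]
}}

```text
time: 8.18
tool_pos: [583.5, -77.0, 117.7]
tcp_rot: [3.139, -0.003, -0.0]
contact_force: [1.4, -5.0, 2.8]
grip_width: 23.2
```

Emit:
{"fn": "step_arm", "kwargs": {
  "deltas": [
    [0.6,-2.4,0,0,0,0],
    [1.0,-4.9,0,0,0,0],
    [1.4,-7.3,0,0,0,0],
    [1.6,-9.8,0,0,0,0]
  ]
}}

```text
time: 8.52
tool_pos: [585.3, -67.1, 117.7]
tcp_rot: [3.139, -0.004, -0.0]
contact_force: [2.9, -4.3, 1.8]
grip_width: 23.8
```

Emit:
{"fn": "step_arm", "kwargs": {
  "deltas": [
    [0.2,-2.4,0,0,0,0],
    [0.2,-4.9,0,0,0,0],
    [0.1,-7.4,0,0,0,0],
    [-0.1,-9.9,0,0,0,0]
  ]
}}

```text
time: 8.85
tool_pos: [585.2, -57.0, 117.7]
tcp_rot: [3.139, -0.004, -0.0]
contact_force: [1.7, -3.7, 2.1]
grip_width: 23.4
```

Emit:
{"fn": "step_arm", "kwargs": {
  "deltas": [
    [-0.3,-2.4,0,0,0,0],
    [-0.7,-4.8,0,0,0,0],
    [-1.2,-7.3,0,0,0,0],
    [-1.9,-9.7,0,0,0,0]
  ]
}}

```text
time: 9.18
tool_pos: [583.3, -47.0, 117.7]
tcp_rot: [3.14, -0.004, -0.0]
contact_force: [2.4, -3.1, 3.2]
grip_width: 23.6
```

Emit:
{"fn": "step_arm", "kwargs": {
  "deltas": [
    [-0.7,-2.3,0,0,0,0],
    [-1.6,-4.6,0,0,0,0],
    [-2.5,-6.9,0,0,0,0],
    [-3.6,-9.2,0,0,0,0]
  ]
}}

```text
time: 9.52
tool_pos: [579.5, -37.3, 117.6]
tcp_rot: [3.14, -0.004, -0.0]
contact_force: [3.4, -3.2, 4.2]
grip_width: 23.5
```

Emit:
{"fn": "step_arm", "kwargs": {
  "deltas": [
    [-1.1,-2.2,0,0,0,0],
    [-2.4,-4.3,0,0,0,0],
    [-3.7,-6.4,0,0,0,0],
    [-5.2,-8.4,0,0,0,0]
  ]
}}

```text
time: 9.85
tool_pos: [574.0, -28.6, 117.6]
tcp_rot: [3.141, -0.003, -0.0]
contact_force: [3.9, -2.2, 5.2]
grip_width: 23.3
```

Emit:
{"fn": "step_arm", "kwargs": {
  "deltas": [
    [-1.5,-1.9,0,0,0,0],
    [-3.1,-3.8,0,0,0,0],
    [-4.8,-5.6,0,0,0,0],
    [-6.6,-7.3,0,0,0,0]
  ]
}}

```text
time: 10.18
tool_pos: [567.2, -21.3, 117.6]
tcp_rot: [3.141, -0.003, -0.0]
contact_force: [2.9, -2.7, 6.2]
grip_width: 23.6
```

Emit:
{"fn": "step_arm", "kwargs": {
  "deltas": [
    [-1.8,-1.7,0,0,0,0],
    [-3.8,-3.2,0,0,0,0]
  ]
}}

```text
time: 10.35
tool_pos: [563.4, -18.2, 117.6]
tcp_rot: [3.141, -0.003, -0.0]
contact_force: [3.4, -2.2, 6.7]
grip_width: 23.8
```

Emit:
{"fn": "step_arm", "kwargs": {
  "deltas": [
    [-2.0,-1.5,0,0,0,0],
    [-4.0,-2.9,0,0,0,0]
  ]
}}

```text
time: 10.52
tool_pos: [559.7, -15.6, 117.7]
tcp_rot: [3.14, -0.003, -0.0]
contact_force: [6.8, -5.8, 3.9]
grip_width: 23.4
```

Emit:
{"fn": "step_arm", "kwargs": {
  "deltas": [
    [-2.1,-1.3,0,0,0,0],
    [-4.3,-2.4,0,0,0,0]
  ]
}}

```text
time: 10.68
tool_pos: [556.6, -13.8, 117.7]
tcp_rot: [3.139, -0.006, -0.0]
contact_force: [10.0, -5.5, 0.4]
grip_width: 23.4
```

Emit:
{"fn": "step_arm", "kwargs": {
  "deltas": [
    [-2.2,-1.1,0,0,0,0],
    [-4.5,-2.1,0,0,0,0]
  ]
}}

```text
time: 10.85
tool_pos: [552.8, -12.0, 117.7]
tcp_rot: [3.139, -0.008, -0.0]
contact_force: [11.7, -7.8, -0.3]
grip_width: 23.9
```

Emit:
{"fn": "step_arm", "kwargs": {
  "deltas": [
    [-2.3,-0.9,0,0,0,0],
    [-4.7,-1.7,0,0,0,0]
  ]
}}

```text
time: 11.02
tool_pos: [548.2, -10.2, 117.7]
tcp_rot: [3.139, -0.008, -0.0]
contact_force: [11.9, -6.0, -0.3]
grip_width: 23.0
```

Emit:
{"fn": "step_arm", "kwargs": {
  "deltas": [
    [-2.3,-0.7,0,0,0,0],
    [-4.8,-1.2,0,0,0,0]
  ]
}}

```text
time: 11.18
tool_pos: [542.9, -8.7, 117.7]
tcp_rot: [3.14, -0.007, -0.0]
contact_force: [9.2, -3.7, 2.2]
grip_width: 23.5
```

Emit:
{"fn": "step_arm", "kwargs": {
  "deltas": [
    [-2.4,-0.5,0,0,0,0],
    [-4.8,-0.8,0,0,0,0]
  ]
}}

```text
time: 11.35
tool_pos: [537.1, -7.6, 117.6]
tcp_rot: [3.14, -0.004, -0.0]
contact_force: [4.8, -4.2, 5.8]
grip_width: 23.5
```

Emit:
{"fn": "step_arm", "kwargs": {
  "deltas": [
    [-2.5,-0.3,0,0,0,0],
    [-5.0,-0.4,0,0,0,0]
  ]
}}

```text
time: 11.52
tool_pos: [531.3, -7.2, 117.6]
tcp_rot: [3.14, -0.003, 0.0]
contact_force: [4.0, -5.5, 5.8]
grip_width: 23.7
```

Emit:
{"fn": "step_arm", "kwargs": {
  "deltas": [
    [-2.4,0.0,0,0,0,0],
    [-4.9,0.1,0,0,0,0]
  ]
}}

```text
time: 11.68
tool_pos: [526.8, -7.3, 117.6]
tcp_rot: [3.14, -0.004, -0.0]
contact_force: [4.3, -5.2, 5.4]
grip_width: 23.2
```

Emit:
{"fn": "step_arm", "kwargs": {
  "deltas": [
    [-2.5,0.2,0,0,0,0],
    [-4.9,0.5,0,0,0,0]
  ]
}}

```text
time: 11.85
tool_pos: [522.0, -7.8, 117.6]
tcp_rot: [3.14, -0.004, -0.0]
contact_force: [5.0, -5.0, 5.6]
grip_width: 23.5
```

Emit:
{"fn": "step_arm", "kwargs": {
  "deltas": [
    [-2.5,0.5,0,0,0,0],
    [-4.9,1.0,0,0,0,0]
  ]
}}

```text
time: 12.02
tool_pos: [517.2, -8.8, 117.7]
tcp_rot: [3.14, -0.004, -0.0]
contact_force: [6.2, -4.3, 5.3]
grip_width: 23.2
```

Emit:
{"fn": "step_arm", "kwargs": {
  "deltas": [
    [-2.4,0.7,0,0,0,0],
    [-4.7,1.4,0,0,0,0]
  ]
}}

```text
time: 12.18
tool_pos: [512.6, -10.2, 117.6]
tcp_rot: [3.14, -0.004, -0.0]
contact_force: [5.7, -4.2, 4.6]
grip_width: 23.3
```

```bash
cat > data1.txt <<'E'
487.5 -96.5 -4.5 1.5
494.4 -103.6 -5.8 .4
502.5 -109.4 -6.6 -1.9
511.7 -113.7 -6 -4
521.7 -116.5 -4.2 -.6
531.7 -117.2 -4.5 -3.6
541.6 -116.1 -4.4 -3.6
551.2 -113.2 -3.2 -5.4
559.7 -108.9 -2.9 -7.2
568.1 -102.4 -1.1 -6.0
574.8 -94.9 .7 -5.6
579.9 -86.3 1 -5.2
583.5 -77 1.4 -5
585.3 -67.1 2.9 -4.3
585.2 -57 1.7 -3.7
583.3 -47 2.4 -3.1
579.5 -37.3 3.4 -3.2
574 -28.6 3.9 -2.2
567.2 -21.3 2.9 -2.7
563.4 -18.2 3.4 -2.2
559.7 -15.6 6.8 -5.8
556.6 -13.8 10 -5.5
552.8 -12 11.7 -7.8
548.2 -10.2 11.9 -6
542.9 -8.7 9.2 -3.7
537.1 -7.6 4.8 -4.2
531.3 -7.2 4 -5.5
526.8 -7.3 4.3 -5.2
522 -7.8 5 -5
517.2 -8.8 6.2 -4.3
512.6 -10.2 5.7 -4.2
E
cat > an.py <<'E'
import numpy as np,sys
from scipy.optimize import least_squares
D=np.loadtxt("data1.txt")
f=least_squares(lambda c:np.hypot(D[:,0]-c[0],D[:,1]-c[1])-c[2],[529,-61,55],loss="soft_l1",f_scale=.3).x
print("c",f.round(2))
if len(sys.argv)>1: D=np.loadtxt(sys.argv[1])
for x,y,fx,fy in D:
    a=np.arctan2(y-f[1],x-f[0]); print(round(np.degrees(a)%360,1),"r",round(np.hypot(x-f[0],y-f[1]),1),"Ft",round(-(-np.sin(a)*fx+np.cos(a)*fy),1),"Fr",round(np.cos(a)*fx+np.sin(a)*fy,1))
E
python3 an.py; python3 -c "
from arc import *
rows((530.4,-61.8),np.radians(109),-0.03,2,22,54.5)"
```

```text
c [530.52 -62.21  54.98]
218.6 r 55.0 Ft 4.0 Fr 2.6
228.9 r 54.9 Ft 4.6 Fr 3.5
239.3 r 54.9 Ft 4.7 Fr 5.0
249.9 r 54.8 Ft 4.3 Fr 5.8
260.8 r 55.0 Ft 4.0 Fr 1.3
271.2 r 55.0 Ft 4.6 Fr 3.5
281.6 r 55.0 Ft 5.0 Fr 2.6
292.1 r 55.0 Ft 5.0 Fr 3.8
302.0 r 55.1 Ft 6.3 Fr 4.6
313.1 r 55.0 Ft 4.9 Fr 3.6
323.6 r 55.0 Ft 4.1 Fr 3.9
334.0 r 54.9 Ft 4.2 Fr 3.2
344.4 r 55.0 Ft 4.4 Fr 2.7
354.9 r 55.0 Ft 4.0 Fr 3.3
5.4 r 54.9 Ft 3.8 Fr 1.3
16.1 r 54.9 Ft 3.6 Fr 1.4
27.0 r 55.0 Ft 4.4 Fr 1.6
37.7 r 55.0 Ft 4.1 Fr 1.7
48.1 r 54.9 Ft 4.0 Fr -0.1
53.2 r 54.9 Ft 4.0 Fr 0.3
57.9 r 55.0 Ft 8.8 Fr -1.3
61.7 r 55.0 Ft 11.4 Fr -0.1
66.1 r 54.9 Ft 13.9 Fr -2.4
71.2 r 54.9 Ft 13.2 Fr -1.8
77.0 r 54.9 Ft 9.8 Fr -1.5
83.1 r 55.0 Ft 5.3 Fr -3.6
89.2 r 55.0 Ft 4.1 Fr -5.4
93.9 r 55.0 Ft 3.9 Fr -5.5
98.9 r 55.1 Ft 4.2 Fr -5.7
104.0 r 55.0 Ft 5.0 Fr -5.7
109.0 r 55.0 Ft 4.0 Fr -5.8
105.6 [[1.5, -0.5, 0, 0, 0, 0], [3.1, -1.0, 0, 0, 0, 0]]
102.1 [[1.6, -0.4, 0, 0, 0, 0], [3.2, -0.8, 0, 0, 0, 0]]
98.7 [[1.6, -0.3, 0, 0, 0, 0], [3.2, -0.6, 0, 0, 0, 0]]
95.2 [[1.6, -0.2, 0, 0, 0, 0], [3.2, -0.4, 0, 0, 0, 0]]
91.8 [[1.6, -
[... 260 characters left out ...]
4.6 [[1.6, 0.3, 0, 0, 0, 0], [3.2, 0.8, 0, 0, 0, 0]]
71.2 [[1.5, 0.4, 0, 0, 0, 0], [3.1, 0.9, 0, 0, 0, 0]]
67.7 [[1.5, 0.6, 0, 0, 0, 0], [3.0, 1.2, 0, 0, 0, 0]]
64.3 [[1.5, 0.6, 0, 0, 0, 0], [3.0, 1.3, 0, 0, 0, 0]]
60.9 [[1.5, 0.7, 0, 0, 0, 0], [2.9, 1.5, 0, 0, 0, 0]]
57.4 [[1.4, 0.8, 0, 0, 0, 0], [2.8, 1.7, 0, 0, 0, 0]]
54.0 [[1.4, 0.9, 0, 0, 0, 0], [2.7, 1.8, 0, 0, 0, 0]]
50.6 [[1.3, 1.0, 0, 0, 0, 0], [2.6, 2.0, 0, 0, 0, 0]]
47.1 [[1.3, 1.1, 0, 0, 0, 0], [2.5, 2.2, 0, 0, 0, 0]]
43.7 [[1.2, 1.1, 0, 0, 0, 0], [2.3, 2.3, 0, 0, 0, 0]]
40.2 [[1.1, 1.2, 0, 0, 0, 0], [2.2, 2.4, 0, 0, 0, 0]]
36.8 [[1.0, 1.3, 0, 0, 0, 0], [2.0, 2.5, 0, 0, 0, 0]]
33.4 [[1.0, 1.4, 0, 0, 0, 0], [1.9, 2.7, 0, 0, 0, 0]]
```

Emit:
{"fn": "step_arm", "kwargs": {
  "deltas": [
    [2.1,-0.1,0,0,0,0],
    [4.2,-0.4,0,0,0,0],
    [6.3,-0.6,0,0,0,0],
    [7.9,-0.9,0,0,0,0],
    [9.5,-1.1,0,0,0,0]
  ]
}}

```text
time: 12.6
tool_pos: [519.7, -8.4, 117.6]
tcp_rot: [3.141, 0.002, 0.0]
contact_force: [-4.8, -1.9, 12.7]
grip_width: 23.5
```

Emit:
{"fn": "step_arm", "kwargs": {
  "deltas": [
    [1.6,-0.2,0,0,0,0],
    [3.2,-0.4,0,0,0,0]
  ]
}}

```text
time: 12.77
tool_pos: [522.8, -7.8, 117.6]
tcp_rot: [3.142, 0.002, 0.0]
contact_force: [-3.3, -0.7, 12.8]
grip_width: 22.7
```

Emit:
{"fn": "step_arm", "kwargs": {
  "deltas": [
    [1.6,-0.1,0,0,0,0],
    [3.3,-0.2,0,0,0,0]
  ]
}}

```text
time: 12.93
tool_pos: [526.0, -7.5, 117.6]
tcp_rot: [-3.141, 0.002, 0.0]
contact_force: [-3.6, -0.9, 13.6]
grip_width: 23.3
```

Emit:
{"fn": "step_arm", "kwargs": {
  "deltas": [
    [1.6,0,0,0,0,0],
    [3.2,0,0,0,0,0]
  ]
}}

```text
time: 13.1
tool_pos: [529.2, -7.3, 117.6]
tcp_rot: [-3.141, 0.002, 0.0]
contact_force: [-4.3, -0.1, 12.9]
grip_width: 23.7
```

Emit:
{"fn": "step_arm", "kwargs": {
  "deltas": [
    [1.7,0.1,0,0,0,0],
    [3.3,0.2,0,0,0,0]
  ]
}}

```text
time: 13.27
tool_pos: [532.2, -7.3, 117.5]
tcp_rot: [-3.141, 0.003, 0.0]
contact_force: [-5.6, 0.7, 15.8]
grip_width: 23.4
```

Emit:
{"fn": "step_arm", "kwargs": {
  "deltas": [
    [1.6,0.2,0,0,0,0],
    [3.3,0.4,0,0,0,0]
  ]
}}

```text
time: 13.43
tool_pos: [534.4, -7.4, 117.5]
tcp_rot: [-3.14, 0.005, 0.0]
contact_force: [-11.6, 2.2, 17.3]
grip_width: 23.6
```

Emit:
{"fn": "step_arm", "kwargs": {
  "deltas": [
    [1.6,0.3,0,0,0,0],
    [3.2,0.6,0,0,0,0]
  ]
}}

```text
time: 13.6
tool_pos: [537.0, -7.7, 117.5]
tcp_rot: [-3.14, 0.007, 0.0]
contact_force: [-12.5, 3.1, 19.3]
grip_width: 23.4
```

Emit:
{"fn": "step_arm", "kwargs": {
  "deltas": [
    [1.6,0.3,0,0,0,0],
    [3.2,0.8,0,0,0,0]
  ]
}}

```text
time: 13.77
tool_pos: [539.8, -8.1, 117.5]
tcp_rot: [-3.139, 0.008, 0.0]
contact_force: [-13.2, 4.4, 21.1]
grip_width: 23.4
```

Emit:
{"fn": "step_arm", "kwargs": {
  "deltas": [
    [1.5,0.4,0,0,0,0],
    [3.1,0.9,0,0,0,0]
  ]
}}

```text
time: 13.93
tool_pos: [542.8, -8.7, 117.5]
tcp_rot: [-3.139, 0.008, 0.0]
contact_force: [-12.8, 6.4, 19.9]
grip_width: 23.5
```

Emit:
{"fn": "step_arm", "kwargs": {
  "deltas": [
    [1.5,0.6,0,0,0,0],
    [3.0,1.2,0,0,0,0]
  ]
}}

```text
time: 14.1
tool_pos: [546.2, -9.7, 117.5]
tcp_rot: [-3.138, 0.007, 0.0]
contact_force: [-9.8, 7.5, 18.0]
grip_width: 23.6
```

Emit:
{"fn": "step_arm", "kwargs": {
  "deltas": [
    [1.5,0.6,0,0,0,0],
    [3.0,1.3,0,0,0,0]
  ]
}}

```text
time: 14.27
tool_pos: [549.8, -10.9, 117.5]
tcp_rot: [-3.138, 0.005, 0.0]
contact_force: [-7.3, 7.7, 16.4]
grip_width: 23.2
```

Emit:
{"fn": "step_arm", "kwargs": {
  "deltas": [
    [1.5,0.7,0,0,0,0],
    [2.9,1.5,0,0,0,0]
  ]
}}

```text
time: 14.43
tool_pos: [553.6, -12.5, 117.6]
tcp_rot: [-3.138, 0.003, 0.0]
contact_force: [-5.3, 8.6, 13.8]
grip_width: 23.2
```

Emit:
{"fn": "step_arm", "kwargs": {
  "deltas": [
    [1.4,0.8,0,0,0,0],
    [2.8,1.7,0,0,0,0]
  ]
}}

```text
time: 14.6
tool_pos: [557.3, -14.4, 117.6]
tcp_rot: [-3.139, 0.001, 0.0]
contact_force: [-1.5, 6.5, 11.2]
grip_width: 23.1
```

Emit:
{"fn": "step_arm", "kwargs": {
  "deltas": [
    [1.4,0.9,0,0,0,0],
    [2.7,1.8,0,0,0,0]
  ]
}}

```text
time: 14.77
tool_pos: [560.7, -16.4, 117.6]
tcp_rot: [-3.139, -0.0, 0.0]
contact_force: [-0.7, 7.3, 8.9]
grip_width: 23.0
```

Emit:
{"fn": "step_arm", "kwargs": {
  "deltas": [
    [1.3,1.0,0,0,0,0],
    [2.6,2.0,0,0,0,0]
  ]
}}

```text
time: 14.93
tool_pos: [563.2, -18.2, 117.6]
tcp_rot: [-3.139, -0.0, 0.0]
contact_force: [0.1, 6.3, 9.6]
grip_width: 23.9
```

Emit:
{"fn": "step_arm", "kwargs": {
  "deltas": [
    [1.3,1.1,0,0,0,0],
    [2.5,2.2,0,0,0,0]
  ]
}}

```text
time: 15.1
tool_pos: [565.8, -20.3, 117.6]
tcp_rot: [-3.139, -0.0, 0.0]
contact_force: [0.2, 6.6, 9.9]
grip_width: 23.6
```

Emit:
{"fn": "step_arm", "kwargs": {
  "deltas": [
    [1.2,1.1,0,0,0,0],
    [2.3,2.3,0,0,0,0]
  ]
}}

```text
time: 15.27
tool_pos: [568.3, -22.5, 117.6]
tcp_rot: [-3.139, -0.001, -0.0]
contact_force: [1.6, 8.3, 7.9]
grip_width: 23.6
```

Emit:
{"fn": "step_arm", "kwargs": {
  "deltas": [
    [1.1,1.2,0,0,0,0],
    [2.2,2.4,0,0,0,0]
  ]
}}

```text
time: 15.43
tool_pos: [570.7, -24.9, 117.6]
tcp_rot: [-3.139, -0.001, 0.0]
contact_force: [1.5, 6.1, 8.2]
grip_width: 23.7
```

```bash
cat > data2.txt <<'E'
519.7 -8.4 -4.8 -1.9
522.8 -7.8 -3.3 -.7
526.0 -7.5 -3.6 -.9
529.2 -7.3 -4.3 -.1
532.2 -7.3 -5.6 .7
534.4 -7.4 -11.6 2.2
537.0 -7.7 -12.5 3.1
539.8 -8.1 -13.2 4.4
542.8 -8.7 -12.8 6.4
546.2 -9.7 -9.8 7.5
549.8 -10.9 -7.3 7.7
553.6 -12.5 -5.3 8.6
557.3 -14.4 -1.5 6.5
560.7 -16.4 -.7 7.3
563.2 -18.2 .1 6.3
565.8 -20.3 .2 6.6
568.3 -22.5 1.6 8.3
570.7 -24.9 1.5 6.1
E
python3 an.py data2.txt
```

```text
c [530.52 -62.21  54.98]
101.4 r 54.9 Ft -5.1 Fr -0.9
98.1 r 55.0 Ft -3.4 Fr -0.2
94.7 r 54.9 Ft -3.7 Fr -0.6
91.4 r 54.9 Ft -4.3 Fr 0.0
88.2 r 54.9 Ft -5.6 Fr 0.5
85.9 r 54.9 Ft -11.7 Fr 1.4
83.2 r 54.9 Ft -12.8 Fr 1.6
80.3 r 54.9 Ft -13.8 Fr 2.1
77.1 r 54.9 Ft -13.9 Fr 3.4
73.4 r 54.8 Ft -11.5 Fr 4.4
69.4 r 54.8 Ft -9.5 Fr 4.6
65.1 r 54.8 Ft -8.4 Fr 5.6
60.7 r 54.8 Ft -4.5 Fr 4.9
56.6 r 54.9 Ft -4.6 Fr 5.7
53.4 r 54.8 Ft -3.7 Fr 5.1
49.9 r 54.8 Ft -4.1 Fr 5.2
46.4 r 54.8 Ft -4.6 Fr 7.1
42.9 r 54.8 Ft -3.4 Fr 5.2
```

```bash
python3 -c "
from arc import *
rows((530.5,-62.2),np.radians(42.9),0.0428,4,3,55)"
```

```text
52.7 [[-1.6, -1.7, 0, 0, 0, 0], [-3.4, -3.3, 0, 0, 0, 0], [-5.1, -4.9, 0, 0, 0, 0], [-7.0, -6.4, 0, 0, 0, 0]]
62.5 [[-1.9, -1.3, 0, 0, 0, 0], [-3.8, -2.6, 0, 0, 0, 0], [-5.9, -3.9, 0, 0, 0, 0], [-7.9, -5.0, 0, 0, 0, 0]]
72.3 [[-2.1, -1.0, 0, 0, 0, 0], [-4.3, -2.0, 0, 0, 0, 0], [-6.5, -2.8, 0, 0, 0, 0], [-8.7, -3.6, 0, 0, 0, 0]]
```

Emit:
{"fn": "step_arm", "kwargs": {
  "deltas": [
    [-1.6,-1.7,0,0,0,0],
    [-3.4,-3.3,0,0,0,0],
    [-5.1,-4.9,0,0,0,0],
    [-7.0,-6.4,0,0,0,0]
  ]
}}

```text
time: 15.77
tool_pos: [565.3, -19.9, 117.7]
tcp_rot: [-3.141, -0.005, -0.0]
contact_force: [7.8, 2.6, 3.4]
grip_width: 23.5
```

Emit:
{"fn": "step_arm", "kwargs": {
  "deltas": [
    [-1.9,-1.3,0,0,0,0],
    [-3.8,-2.6,0,0,0,0],
    [-5.9,-3.9,0,0,0,0],
    [-7.9,-5.0,0,0,0,0]
  ]
}}

```text
time: 16.1
tool_pos: [558.2, -15.0, 117.7]
tcp_rot: [-3.141, -0.007, -0.0]
contact_force: [12.5, 0.6, -0.3]
grip_width: 23.4
```

Emit:
{"fn": "step_arm", "kwargs": {
  "deltas": [
    [-2.1,-1.0,0,0,0,0],
    [-4.3,-2.0,0,0,0,0],
    [-6.5,-2.8,0,0,0,0],
    [-8.7,-3.6,0,0,0,0]
  ]
}}

```text
time: 16.43
tool_pos: [550.8, -11.5, 117.7]
tcp_rot: [-3.141, -0.01, -0.001]
contact_force: [16.0, 2.5, -2.4]
grip_width: 23.4
```

Emit:
{"fn": "step_arm", "kwargs": {
  "deltas": [
    [0,0,0,0,0,0],
    [0,0,0,0,0,0],
    [0,0,0,0,0,0]
  ]
}}

```text
time: 16.68
tool_pos: [549.0, -10.8, 117.7]
tcp_rot: [-3.14, -0.006, -0.0]
contact_force: [9.4, 5.6, 2.5]
grip_width: 23.4
```

Emit:
{"fn": "step_arm", "kwargs": {
  "deltas": [
    [-1.0,-0.1,0,0,0,0],
    [-2.0,-0.2,0,0,0,0],
    [-2.0,-0.2,0,0,0,0],
    [-2.0,-0.2,0,0,0,0]
  ]
}}

```text
time: 17.02
tool_pos: [548.1, -10.5, 117.7]
tcp_rot: [-3.14, -0.008, -0.001]
contact_force: [13.0, 6.7, -0.8]
grip_width: 23.4
```

Emit:
{"fn": "step_arm", "kwargs": {
  "deltas": [
    [-1.0,0.2,0,0,0,0],
    [-1.3,0.3,0,0,0,0],
    [-1.3,0.3,0,0,0,0],
    [-1.3,0.3,0,0,0,0]
  ]
}}

```text
time: 17.35
tool_pos: [547.2, -10.3, 117.7]
tcp_rot: [-3.139, -0.009, -0.001]
contact_force: [16.0, 9.0, -1.0]
grip_width: 23.3
```

```bash
python3 - <<'E'
from h import *
o=bot.get_obs(); print(o["tool_pos"],o["contact_force"])
W=bot.capture("wrist"); save(W,"w2")
c=np.array([530.5,-62.2])
for a in(68,72.3,76): print(a,px(W,[*(c+55*np.array([np.cos(np.radians(a)),np.sin(np.radians(a))])),134]).round(1))
E
```

```text
[547.1986821  -10.26908287 117.71722547] [15.98113212  8.98907961 -1.00021652]
68 [326.7 346.6]
72.3 [322.8 355.8]
76 [320.2 363.7]
```

View pics/w2.png

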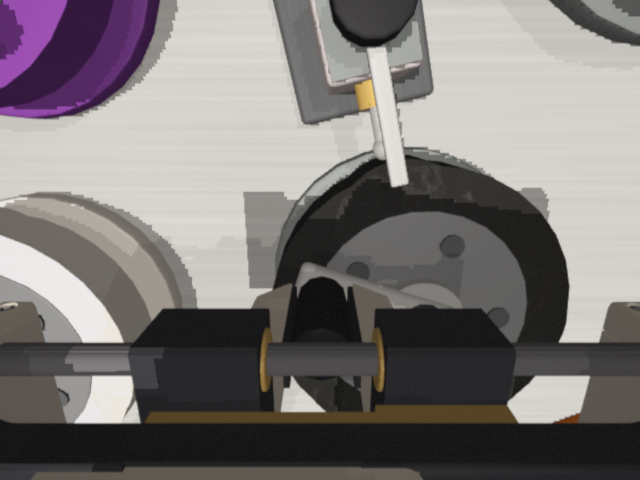

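Emit:
{"fn": "step_arm", "kwargs": {
  "deltas": [
    [0,-1,0,0,0,0],
    [0,-2,0,0,0,0],
    [0,-2,0,0,0,0],
    [0,-2,0,0,0,0]
  ]
}}

```text
time: 17.73
tool_pos: [546.6, -9.8, 117.7]
tcp_rot: [-3.142, -0.008, -0.0]
contact_force: [11.2, 1.0, 0.0]
grip_width: 23.2
```

Emit:
{"fn": "step_arm", "kwargs": {
  "deltas": [
    [0,0,0,0,0,0],
    [0,0,0,0,0,0],
    [0,0,0,0,0,0],
    [0,0,0,0,0,0],
    [0,0,0,0,0,0]
  ],
  "fingers": 46
}}

```text
time: 18.15
tool_pos: [542.8, -10.1, 116.3]
tcp_rot: [-3.141, 0.002, -0.0]
contact_force: [-1.1, -0.2, 0.3]
grip_width: 45.5
```

Emit:
{"fn": "step_arm", "kwargs": {
  "deltas": [
    [0,0,-20,0,0,0],
    [0,0,-45,0,0,0],
    [0,0,-75,0,0,0],
    [0,0,-105,0,0,0],
    [0,0,-135,0,0,0]
  ]
}}

```text
time: 18.57
tool_pos: [542.9, -10.2, 252.8]
tcp_rot: [-3.141, 0.001, -0.0]
contact_force: [1.2, -0.8, 0.5]
grip_width: 45.9
```

Emit:
{"fn": "step_arm", "kwargs": {
  "deltas": [
    [-20,0,0,0,0,0],
    [-40,0,0,0,0,0],
    [-40,0,0,0,0,0],
    [-40,0,0,0,0,0]
  ]
}}

```text
time: 18.9
tool_pos: [502.8, -10.2, 251.9]
tcp_rot: [3.142, 0.0, -0.0]
contact_force: [0.6, -1.2, -0.3]
grip_width: 46.4
```

```bash
python3 - <<'E'
from h import *
o=bot.get_obs(); print(o["tool_pos"],o["contact_force"])
W=bot.capture("wrist"); save(W,"w3")
c=np.array([530.5,-62.2])
for b in bot.boxes_of("crank_knob",W)[:3]: print(round(b["p"],2),np.round(b["rect"],1))
print("hub",px(W,[*c,88]).round(1))
for a in(66,69,72.3,75,78): print(a,[px(W,[*(c+55*np.array([np.cos(np.radians(a)),np.sin(np.radians(a))])),z]).round(1).tolist() for z in(84,134)])
E
```

```text
[502.80209873 -10.17447915 251.93974707] [ 0.556898   -1.22187925 -0.32262799]
0.82 [ 94.7 302.   59.5  54.8]
0.74 [93.4  8.  50.4 15.4]
0.69 [322.7 176.6  33.4  42.2]
hub [387.2 191.6]
66 [[325.1, 163.0], [325.7, 171.2]]
69 [[323.7, 166.3], [324.1, 175.2]]
72.3 [[322.4, 170.1], [322.5, 179.6]]
75 [[321.5, 173.2], [321.4, 183.3]]
78 [[320.6, 176.7], [320.4, 187.4]]
```

View pics/w3.png

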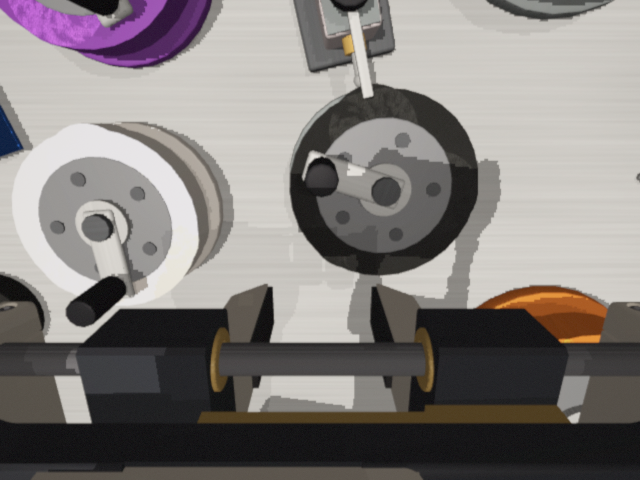

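The knob top is at (322,179), about 72°. That matches the symmetric midpoint of the two passes (72–73°). The wheel is released and the next job is the plunger.

Emit:
{"fn": "step_arm", "kwargs": {
  "deltas": [
    [34,3,0,0,0,0],
    [68,6,0,0,0,0],
    [102,9,0,0,0,0],
    [136,12,0,0,0,0],
    [168,15,0,0,0,0]
  ],
  "fingers": 0
}}

```text
time: 19.42
tool_pos: [673.6, -25.4, 250.7]
tcp_rot: [-3.142, 0.0, -0.0]
contact_force: [0.2, -0.4, 0.8]
grip_width: 17.1
```

Emit:
{"fn": "step_arm", "kwargs": {
  "deltas": [
    [0,0,0,0,0,0],
    [0,0,20,0,0,0],
    [0,0,45,0,0,0],
    [0,0,70,0,0,0],
    [0,0,85,0,0,0]
  ]
}}

```text
time: 19.83
tool_pos: [670.3, -25.0, 162.9]
tcp_rot: [-3.141, 0.005, -0.0]
contact_force: [0.1, 0.3, -0.2]
grip_width: 0.9
```

Emit:
{"fn": "step_arm", "kwargs": {
  "deltas": [
    [0,0,10,0,0,0],
    [0,0,20,0,0,0],
    [0,0,25,0,0,0],
    [0,0,28,0,0,0],
    [0,0,28,0,0,0]
  ]
}}

```text
time: 20.25
tool_pos: [671.6, -25.3, 138.7]
tcp_rot: [3.141, -0.0, -0.0]
contact_force: [-0.0, 0.1, 0.9]
grip_width: 0.2
```

```bash
python3 - <<'E'
from h import *
o=bot.get_obs(); print(o["tool_pos"],o["contact_force"],o["grip_width"])
A=[]
for n,(u,v) in(("scene",(338,265)),("side",(287,213))):
    p=bot.capture(n); A.append(cv2.resize(p["color"][v-60:v+60,u-50:u+50],None,fx=4,fy=4,interpolation=cv2.INTER_CUBIC))
cv2.imwrite("pics/pl.png",np.hstack(A)[:,:,::-1])
E
```

```text
[671.62137706 -25.31001586 138.72194459] [-0.04322737  0.07659786  0.90048039] 0.17770654625460777
```

View pics/pl.png

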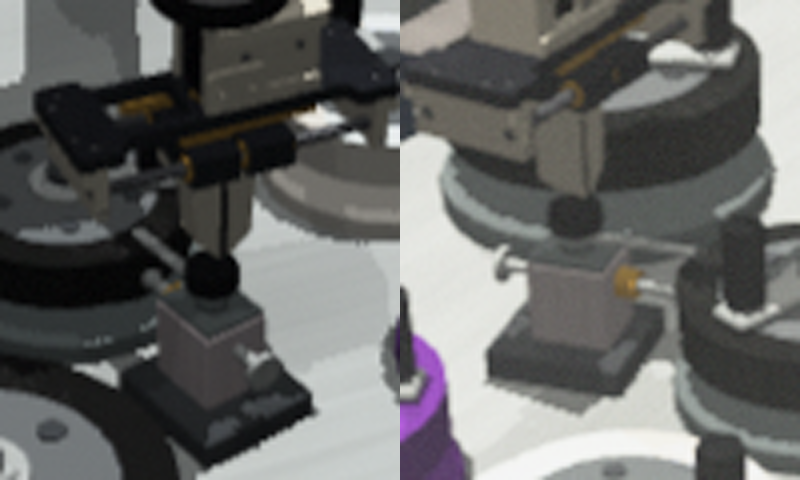

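The fingers sit centred over the cap. The feeler's back pin stands about 2 px further out than at the start, which fits the high spot. Next is a gentle press.

Emit:
{"fn": "step_arm", "kwargs": {
  "deltas": [
    [0,0,4,0,0,0],
    [0,0,8,0,0,0],
    [0,0,9,0,0,0],
    [0,0,10,0,0,0],
    [0,0,11,0,0,0]
  ]
}}

```text
time: 20.77
tool_pos: [671.4, -25.3, 127.7]
tcp_rot: [3.142, 0.0, -0.0]
contact_force: [-1.4, 0.0, 1.8]
grip_width: 0.7
```

Emit:
{"fn": "step_arm", "kwargs": {
  "deltas": [
    [0,0,0.5,0,0,0],
    [0,0,1,0,0,0],
    [0,0,1.5,0,0,0],
    [0,0,2,0,0,0]
  ]
}}

```text
time: 21.1
tool_pos: [671.4, -25.3, 125.9]
tcp_rot: [3.141, 0.0, -0.0]
contact_force: [-1.0, -0.5, 3.4]
grip_width: 0.8
```

Emit:
{"fn": "step_arm", "kwargs": {
  "deltas": [
    [0,0,0.7,0,0,0],
    [0,0,1.4,0,0,0],
    [0,0,2,0,0,0],
    [0,0,2,0,0,0]
  ]
}}

```text
time: 21.43
tool_pos: [671.4, -25.3, 123.8]
tcp_rot: [3.142, 0.0, -0.0]
contact_force: [-2.2, -0.1, 4.8]
grip_width: 0.7
```

Emit:
{"fn": "step_arm", "kwargs": {
  "deltas": [
    [0,0,0.7,0,0,0],
    [0,0,1.3,0,0,0],
    [0,0,1.3,0,0,0],
    [0,0,1.3,0,0,0]
  ]
}}

```text
time: 21.77
tool_pos: [671.5, -25.3, 122.6]
tcp_rot: [3.142, -0.0, -0.0]
contact_force: [-3.0, 0.5, 5.7]
grip_width: -0.1
```

Emit:
{"fn": "step_arm", "kwargs": {
  "deltas": [
    [0,0,0.5,0,0,0],
    [0,0,1,0,0,0],
    [0,0,1,0,0,0],
    [0,0,1,0,0,0]
  ]
}}

```text
time: 22.1
tool_pos: [671.5, -25.3, 122.1]
tcp_rot: [3.141, -0.001, -0.0]
contact_force: [-3.8, 0.8, 8.1]
grip_width: 0.5
```

The plunger has bottomed at about 8 N, so I'll lift off slowly.

Emit:
{"fn": "step_arm", "kwargs": {
  "deltas": [
    [0,0,-2,0,0,0],
    [0,0,-5,0,0,0],
    [0,0,-10,0,0,0],
    [0,0,-25,0,0,0],
    [0,0,-50,0,0,0]
  ]
}}

```text
time: 22.52
tool_pos: [670.4, -25.2, 168.8]
tcp_rot: [-3.141, 0.005, -0.0]
contact_force: [0.3, -0.2, -0.3]
grip_width: 0.8
```

Emit:
{"fn": "step_arm", "kwargs": {
  "deltas": [
    [0,0,-35,0,0,0],
    [0,0,-70,0,0,0],
    [0,0,-90,0,0,0],
    [0,0,-90,0,0,0]
  ]
}}

```text
time: 22.85
tool_pos: [673.7, -25.6, 267.6]
tcp_rot: [3.14, -0.011, -0.0]
contact_force: [1.0, -0.6, 1.1]
grip_width: 0.4
```

Emit:
{"fn": "step_arm", "kwargs": {
  "deltas": [
    [-40,0,0,0,0,0],
    [-80,0,0,0,0,0],
    [-120,0,0,0,0,0],
    [-160,0,0,0,0,0],
    [-160,0,0,0,0,0]
  ]
}}

```text
time: 23.27
tool_pos: [503.1, -24.1, 258.9]
tcp_rot: [-3.14, 0.011, -0.0]
contact_force: [0.9, -0.3, 0.4]
grip_width: 0.7
```

```bash
python3 - <<'E'
from h import *
o=bot.get_obs(); print(o["tool_pos"],o["contact_force"])
A=[]
for n,(u,v) in(("wrist",None),("side",(300,213))):
    p=bot.capture(n)
    if n=="wrist":
        im=cv2.resize(p["color"],(533,400)); c=np.array([530.5,-62.2])
        print([(a,px(p,[*(c+55*np.array([np.cos(np.radians(a)),np.sin(np.radians(a))])),134]).round(1).tolist()) for a in(69,72,75)])
        for b in bot.boxes_of("crank_knob",p)[:3]: print(np.round(b["rect"],1))
    else: im=cv2.resize(p["color"][v-50:v+50,u-33:u+33],(264,400),interpolation=cv2.INTER_CUBIC)
    A.append(im)
cv2.imwrite("pics/end.png",np.hstack(A)[:,:,::-1])
E
```

```text
[503.13221138 -24.08076532 258.89109653] [ 0.92673852 -0.32697361  0.43022625]Traceback (most recent call last):
  File "<stdin>", line 4, in <module>
TypeError: cannot unpack non-iterable NoneType object
```

```bash
python3 - <<'E'
from h import *
A=[]
for n in("wrist","side"):
    p=bot.capture(n)
    if n=="wrist":
        im=cv2.resize(p["color"],(533,400)); c=np.array([530.5,-62.2])
        print([(a,px(p,[*(c+55*np.array([np.cos(np.radians(a)),np.sin(np.radians(a))])),134]).round(1).tolist()) for a in(69,72,75)])
        for b in bot.boxes_of("crank_knob",p)[:3]: print(np.round(b["rect"],1))
    else: im=cv2.resize(p["color"][163:263,267:333],(264,400),interpolation=cv2.INTER_CUBIC)
    A.append(im)
cv2.imwrite("pics/end.png",np.hstack(A)[:,:,::-1])
E
```

```text
[(69, [304.2, 172.3]), (72, [302.8, 176.3]), (75, [301.7, 180.3])]
[78.6  8.1 58.  15.4]
[ 82.7 296.9  61.   52. ]
[301.9 174.3  31.7  37.7]
```

View pics/end.png

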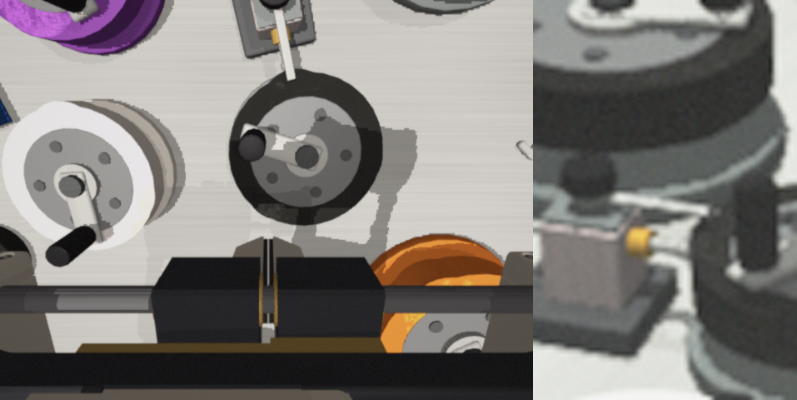

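The knob top is still at about (302,175), or 72°. The plunger cap is up and the gripper is clear.

```bash
python3 -c "
from plant import bot
print(bot.close_job())"
```

```text
the job is handed in; nothing more can be done
None
```

I found the high spot by feel, left it standing at the feeler, marked it with one press of the plunger and handed the job in at about 23 s. No verdict is reported.

- **Finding the spot:** I carried the knob of the smaller black wheel most of the way round (about 250°). One strong rise of about 14 N stood out, against about 4 N on the round part and about 6 N at one swelling. A second pass back over it put the top at a knob angle of 72–73°.
- **Stopping and letting go:** The wrist camera showed the knob at about 72° after release. The top-of-spot window is about ±7°.
- **Marking:** The plunger went down about 5.9 mm, read from the tool height, with at most about 8 N, and I lifted off straight away.
- **Last checks:** The knob is still at about 72°, the cap is up and the gripper is clear with only sensor-noise forces. In the pictures the nearby things look undisturbed; I did not measure the bystanders.
- **What disagreed or was not checked:**
    - The forces at the knob read nearly twice the stated ones (4 N against 2 N, and 14 N against 8 N), so I relied on the symmetry of the two passes rather than the absolute values.
    - The second swelling was never noticed.
    - The feeler force could not be read directly. The only sign of it was the feeler's back pin standing about 2 px further out than at the start.

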